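# Empty a tray of spent vials over the rim of the glass-waste bin

## Task

Pick up the steel tray by its handle with the four spent vials in it, and lower it gently until its folded lip is hooked over the sliding front plate of the waste bin. Keeping the lip bearing on that rim as the pivot, tip the tray over, well past 45 degrees, so that all four vials slide into the bin; then set the empty tray down again the right way up on its grey rubber mat and let go. Do not shove the bin or disturb the other glassware.

Things in the scene. Friction and masses are not known exactly. Their poses are not given: they have to be found in the camera images.
- tray: open steel tray, about 0.26 kg plus vials. Origin: centre of the pan's underside; x to the pouring lip, y across, z up. Floor 3 mm thick, x = -60 to 50 mm, 100 mm wide; walls 28 mm high, 3 mm thick: sides to x = 78 mm, rear at x = -60. No front wall: the floor ramps up at 20 degrees to a crest at x = 80 mm, 14 mm high, then folds down forward at 25 degrees to x = 98 mm, 3 mm above underside level.
- tray_handle (a point): grip point on the tray's handle, at tray x = -105 mm, 38 mm above its underside. The handle is a white plastic straight bar along the tray's x from x = -60 to -135 mm, 14 mm wide (across, tray y), 20 mm tall (28 to 48 mm above the underside). Pinch it across its width; the fingers may lean along the bar.
- tray_lip (a point): top of the inverted V groove under the crest, mid-width: tray x = 80 mm, 10.5 mm above the tray's underside. The groove runs across the whole tray, open downward and at its ends; the bin's rim goes in it. Rest this point on the rim. With tray x along bin x, the folded lip lies flat on the inside of the bin's front plate at 65 degrees of tilt; beyond that it levers itself off.
- vial0: one of four identical spent sample vials: clear glass cylinder 18 mm in diameter and 40 mm long with a white cap (last 10 mm, same diameter), about 18 g, lying in the tray. Origin at its centre; its own y axis runs along it.
- vial1: one of four identical spent sample vials: clear glass cylinder 18 mm in diameter and 40 mm long with a white cap (last 10 mm, same diameter), about 18 g, lying in the tray. Origin at its centre; its own y axis runs along it.
- vial2: one of four identical spent sample vials: clear glass cylinder 18 mm in diameter and 40 mm long with a white cap (last 10 mm, same diameter), about 18 g, lying in the tray. Origin at its centre; its own y axis runs along it.
- vial3: one of four identical spent sample vials: clear glass cylinder 18 mm in diameter and 40 mm long with a white cap (last 10 mm, same diameter), about 18 g, lying in the tray. Origin at its centre; its own y axis runs along it.
- bin: loose grey open-topped waste bin, 2.6 kg, 180 mm (x) by 190 mm (y), three walls 95 mm high, 4 mm thick; floor 4 mm. Origin: centre of its underside, z up. Its front, on the -x side, is a bright aluminium plate sliding between two corner posts (140 mm tall, at y = +-93 mm). To hook the tray, tray x must point the same way as bin x. The bin slides if pushed sideways with about 12 to 22 N.
- bin_rim (a point): point 100 mm above the bench on the bin's front side (bin x = -88 mm, y = 0). The sliding plate's top edge, the rim, is a round bead 8 mm thick, 172 mm long, along bin y at bin x = -88 mm. The plate is clamped at an unknown height: the bead's top is 0 to 26 mm above this point. No reading tells it: see it or feel for it. It holds against 60 N.
- mat: grey rubber mat fixed on the bench, 220 mm (x) by 170 mm (y), 3 mm thick, origin at the centre of its underside; the tray starts on it and goes back on it.
- jar_low: bystander: clear low jar, 42 mm in diameter, 55 mm high, between the mat and the bin. Origin at its base; leave it alone.
- bottle_a: bystander: amber bottle, 52 mm in diameter, 110 mm high, origin at its base.
- bottle_b: bystander: white bottle, 52 mm in diameter, 100 mm high, origin at its base.
- beaker: bystander: glass beaker, 64 mm in diameter, 75 mm high, origin at its base.
- weight: bystander: brass balance weight, 32 mm in diameter, 41 mm high, origin at its base.
- spatula: bystander: spatula lying on the bench, 160 mm long.
- cylinder_glass: bystander: glass measuring cylinder, 32 mm in diameter, 170 mm high, on a round foot 68 mm in diameter. Origin at its base.

How it is judged:
On the way, in this order (a step that is already met when the one before it is completed fails the run):
1. the tray is lifted clear of the mat, by more than 50 mm, with all four vials in it (height (world z) of tray above 0.055 m and x of vial0 in the frame of tray between -0.065 and 0.085 m and y of vial0 in the frame of tray between -0.052 and 0.052 m and z of vial0 in the frame of tray between 0 and 0.04 m and x of vial1 in the frame of tray between -0.065 and 0.085 m and y of vial1 in the frame of tray between -0.052 and 0.052 m and z of vial1 in the frame of tray between 0 and 0.04 m and x of vial2 in the frame of tray between -0.065 and 0.085 m and y of vial2 in the frame of tray between -0.052 and 0.052 m and z of vial2 in the frame of tray between 0 and 0.04 m and x of vial3 in the frame of tray between -0.065 and 0.085 m and y of vial3 in the frame of tray between -0.052 and 0.052 m and z of vial3 in the frame of tray between 0 and 0.04 m), for 0.2 s.
2. the level tray (tilt under 20 degrees, square within 17) bears on the rim, over 0.3 N, groove within 16 mm of the rim line and 50 mm of its middle, four vials aboard (x of tray_lip in the frame of bin between -0.104 and -0.072 m and y of tray_lip in the frame of bin between -0.05 and 0.05 m and angle between the y axis of tray and the y axis of bin, either way round below 0.3 rad and contact force between tray and bin above 0.3 N and angle between tray's own z axis and vertical below 0.35 rad and x of vial0 in the frame of tray between -0.065 and 0.085 m and y of vial0 in the frame of tray between -0.052 and 0.052 m and z of vial0 in the frame of tray between 0 and 0.04 m and x of vial1 in the frame of tray between -0.065 and 0.085 m and y of vial1 in the frame of tray between -0.052 and 0.052 m and z of vial1 in the frame of tray between 0 and 0.04 m and x of vial2 in the frame of tray between -0.065 and 0.085 m and y of vial2 in the frame of tray between -0.052 and 0.052 m and z of vial2 in the frame of tray between 0 and 0.04 m and x of vial3 in the frame of tray between -0.065 and 0.085 m and y of vial3 in the frame of tray between -0.052 and 0.052 m and z of vial3 in the frame of tray between 0 and 0.04 m), for 0.3 s.
3. the tray is tipped over by more than 49 degrees with its lip still bearing on the rim (x of tray_lip in the frame of bin between -0.104 and -0.072 m and y of tray_lip in the frame of bin between -0.05 and 0.05 m and angle between the y axis of tray and the y axis of bin, either way round below 0.3 rad and contact force between tray and bin above 0.3 N and angle between tray's own z axis and vertical above 0.85 rad), for 0.2 s.
At the end, for the whole second after the job is handed in: All four vials lie at rest inside the bin, below its rim (centres under 60 mm above its base); the bin stands upright within 30 mm of where it was; the tray rests upright (within 6 degrees) on its mat, its origin within 60 mm of the mat's centre, released and at rest (x of vial0 in the frame of bin between -0.09 and 0.09 m and y of vial0 in the frame of bin between -0.095 and 0.095 m and z of each of vial0, vial1, vial2, vial3 in the frame of bin below 0.06 m and linear speed of each of vial0, vial1, vial2, vial3 below 0.05 m/s and x of vial1 in the frame of bin between -0.09 and 0.09 m and y of vial1 in the frame of bin between -0.095 and 0.095 m and x of vial2 in the frame of bin between -0.09 and 0.09 m and y of vial2 in the frame of bin between -0.095 and 0.095 m and x of vial3 in the frame of bin between -0.09 and 0.09 m and y of vial3 in the frame of bin between -0.095 and 0.095 m and horizontal distance between tray and mat below 0.06 m and angle between tray's own z axis and vertical below 0.1 rad and height (world z) of tray below 0.012 m and linear speed of tray below 0.03 m/s and angle between bin's own z axis and vertical below 0.05 rad and distance of bin from where it was at the start of the episode below 0.03 m); the robot touches nothing.
It fails at once if the tray is pressed on the bin with more than 40 N (contact force between tray and bin above 40 N).
It fails at once if the bin is shoved by more than 30 mm (distance of bin from where it was at the start of the episode above 0.03 m).
It fails at once if a bystander is moved by more than 30 mm (distance of any of jar_low, bottle_a, bottle_b, beaker, weight, spatula, cylinder_glass from where it was at the start of the episode above 0.03 m).
It also fails if it takes over 72 s, if anything falls off the work surface, if the arm or the gripper's body presses on something with over 40 N, if the wrist force passes 120 N, or if a joint passes its speed limit or range.

## Robot

A 7-joint arm with a two-finger parallel gripper is mounted at the origin on the work surface. World frame = base frame: x ahead of the robot, y to its left, z up, the work surface at z = 0. Lengths are in m, angles in rad, forces in N, time in s.
With the tool pointing down it reaches from about 0.4 to 0.85 m from the base axis. Payload 10.4 kg.
Tool frame: the origin (TCP) lies between the finger pads; the fingertips stand ahead of it and the grasp point (between the pads) lies 5 mm behind it (manip.tip_extent is the z of the fingertips in the tool frame, in m); z points along the fingers, y is the line along which they close (so a half turn about z gives the same grasp; the last joint's range is limited). The gripper opens to 85 mm and grips with 20 to 120 N. Pads are 22 mm wide; open, the fingers measure 114 mm over their backs; the gripper's body (76 mm by 85 mm) begins 54 mm behind the grasp point. The pads swing forward as they close: fully open they stand 13 mm farther back than shut.
Start: joints at [-1.233, 0.332, -0.065, 1.46, 0.022, 1.35, -0.088], TCP at [0.221, 0.585, 0.245] pointing down, gripper open.
Joint ranges: [-2.6, 2.6], [-0.5, 2.12], [-1.47, 1.34], [0.16, 2.42], [-1.27, 4.41], [0.06, 2.06], [-2.6, 2.6]. Speed limits (rad/s): [2.22, 2.22, 2.79, 2.79, 3.14, 3.14, 3.14].

## Interface

Orientations are given as a unit quaternion [x, y, z, w].
In Python, from workcell import status, viewer, manip gives the robot as it stands.
- The arm moves only by the tool play_rows, never from a script. Its argument "plan" is one flat list of numbers, 7 for each row, row after row: the turn, a rotation vector about the tool's x, y, z in degrees, then the shift along the tool's x, y, z in m, then the opening, from 0 (shut) to 1 (fully open). In form: [ax, ay, az, dx, dy, dz, grip, ax, ay, az, dx, dy, dz, grip, ...]. A call has 1 to 20 rows; each row is the pose to reach, as a shift and turn from the pose commanded when the call began, along the tool's axes at that moment; what a row does not reach only later rows make up. A row lasts 1/8 s, in which the tool goes at most 62.5 mm and 10.7 degrees, less where a joint would pass 70% of its speed; a pose out of reach is approached as far as the arm can. A call with a gripper value outside its range is refused whole. The fingers move at their own pace and stop on an object; "squeeze" is the grip in N (left out, the last holds). Time passes only in rows, so rows that repeat a pose let the fingers close. It gives the time, the measured TCP pose, the force, the opening and the grip force at its end, in the units of the state.
- status.get_obs(): the state, without advancing time (a new reading comes with each control period).
- viewer.camera(name): name is "side" or "top" or "wrist"; returns the picture (384x512x3 uint8, red, green, blue); there is no depth.
- viewer.camera_model(name): a dict with "fx", "fy", "cx", "cy" (pixels), "R" (3x3) and "t" (3): a world point X has camera coordinates R X + t. Camera axes: x right, y down, z forward; pixel columns grow to the right and rows downward; lengths in m; the calibration is good to about 2 mm. A picture is of the moment at which its call begins: read the wrist's pose just before it. camera_model takes no time and is no camera call; for the wrist camera it gives the pose at the moment of the call.
- manip.hand_in(): hands the job in; it is judged then, once.
The state is a dict: "clock": time; "joint_pos": joint angles; "joint_velocities": joint speeds; "tau": joint torques, N m; "position": TCP position; "ee_rot": TCP orientation; "ft_force": force on the tool from outside, world axes, zero at the start; "torque": the same for the moment, N m; "grip_width": opening from 0.0 (shut) to 1.0 (fully open); "grasp_force": force on a finger pad.
Only numpy, scipy, OpenCV 4.12 (cv2) and the standard library are available. Lean on these libraries where they do the work, as an engineer would, in place of code of your own. Each camera call takes 0.05 s, during which the arm holds its last target. There are 200 camera calls.

## Working session

There is one attempt and no reset: what is moved stays moved. The work goes in short steps, Python scripts to look and compute and a tool call to move; the robot and the scene stay as the last step left them, time stands still between calls to the robot, and variables do not carry over. Pictures are saved under pics/ and viewed, at most 10 in all, crops included, and the job is handed in when it is done.

Besides the shell and the picture viewer there is one more tool, called after "Emit:" by a JSON object that holds its "api" and its "payload", one argument or row to a line. play_rows: Moves the arm, as the interface text tells. Its arguments: {"type":"object","properties":{"plan":{"type":"array","items":{"type":"number"}},"squeeze":{"type":"number"}},"required":["plan"]}

```bash
mkdir -p pics
python3 - <<'E'
from workcell import status, viewer, manip
import cv2, numpy as np
o=status.get_obs(); print({k:np.round(v,3) for k,v in o.items()}, manip.tip_extent)
a=[]
for n in("top","side","wrist"):
    m=viewer.camera_model(n); im=viewer.camera(n); cv2.imwrite(f"pics/{n}0.png",im[:,:,::-1]); 
    print(n,m)
E
```

```text
{'clock': np.float64(0.0), 'joint_pos': array([-1.233,  0.333, -0.065,  1.461,  0.022,  1.35 , -0.088]), 'joint_velocities': array([-0.   , -0.002, -0.   , -0.   ,  0.   , -0.001, -0.   ]), 'tau': array([ 0.0000e+00, -6.2545e+01,  4.9000e-02, -3.9162e+01,  1.6000e-02,
        1.0000e-02, -0.0000e+00]), 'position': array([0.22 , 0.584, 0.245]), 'ee_rot': array([ 0.179,  0.984, -0.001, -0.   ]), 'ft_force': array([-0.23 ,  0.286, -0.167]), 'torque': array([ 0.002,  0.024, -0.006]), 'grasp_force': np.float64(0.0), 'grip_width': np.float64(0.999)} 0.014
top {'fx': 373.70392116753396, 'fy': 373.70392116753396, 'cx': 254.17762738335085, 'cy': 193.8392472061787, 'R': array([[ 0.00646235, -0.99996897, -0.00450595],
       [-0.98927685, -0.00573564, -0.14593974],
       [ 0.14590936,  0.00540075, -0.98928322]]), 't': array([0.06272611, 0.56150224, 1.00796674])}
side {'fx': 406.9950042631674, 'fy': 406.9950042631674, 'cx': 259.7001868718451, 'cy': 193.29413475467933, 'R': array([[ 0.99986796, -0.00832141,  0.01395736],
       [ 0.00604071, -0.6070319 , -0.79465451],
       [ 0.01508521,  0.7946339 , -0.60690148]]), 't': array([-0.54971433,  0.09714566,  1.02897603])}
wrist {'fx': 343.56685819354914, 'fy': 343.56685819354914, 'cx': 255.96379482126443, 'cy': 184.61743762277476, 'R': array([[ 3.53418002e-01,  9.35465487e-01, -1.95095879e-04],
       [ 8.90917795e-01, -3.36524318e-01,  3.04986666e-01],
       [ 2.85238845e-01, -1.07961592e-01, -9.52356601e-01]]), 't': array([-0.62449915, -0.03968968,  0.37930809])}
```

View pics/top0.png

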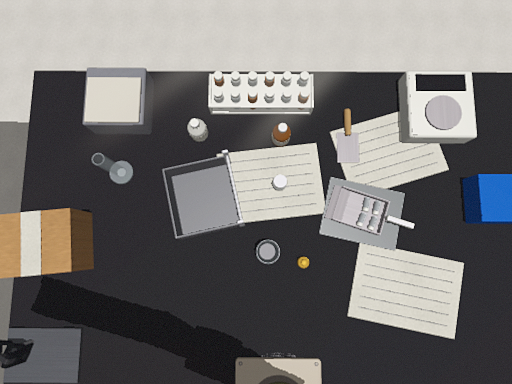

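View pics/side0.png

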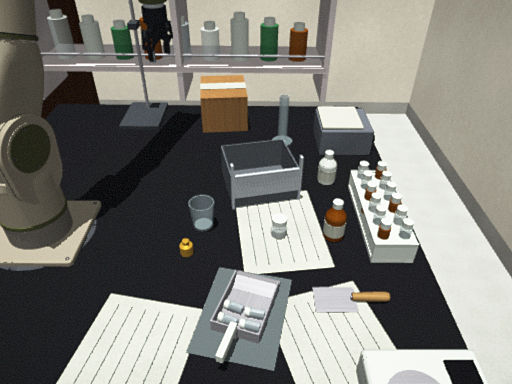

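Top view: tray at about (360,210) with the handle toward the right (400,222). The bin is at (203,197) with its posts at (225,153) and (241,222), and the low jar is at (280,183). The side view confirms this layout. Next I'll zoom in to get exact corners.

Run:
```python
import cv2, numpy as np
t=cv2.imread("pics/top0.png"); s=cv2.imread("pics/side0.png")
def crop(im,x,y,w,h,k):
    c=cv2.resize(im[y:y+h,x:x+w],None,fx=k,fy=k,interpolation=cv2.INTER_CUBIC)
    for i in range(0,w,10): cv2.line(c,(i*k,0),(i*k,6 if i%50 else 14),(0,255,255),1); 
    for i in range(0,w,20): cv2.putText(c,str(x+i),(i*k,24),0,.35,(0,255,255),1)
    for j in range(0,h,20): cv2.putText(c,str(y+j),(0,j*k+4),0,.35,(0,255,255),1)
    return c
a=crop(t,155,140,100,100,4); b=crop(t,315,170,100,100,4)
c=crop(s,205,130,100,75,4); d=crop(s,185,265,100,75,4)
cv2.imwrite("pics/z1.png",np.hstack([a,b])); cv2.imwrite("pics/z2.png",np.hstack([c,d]))
```

```text
(no output)
```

View pics/z1.png

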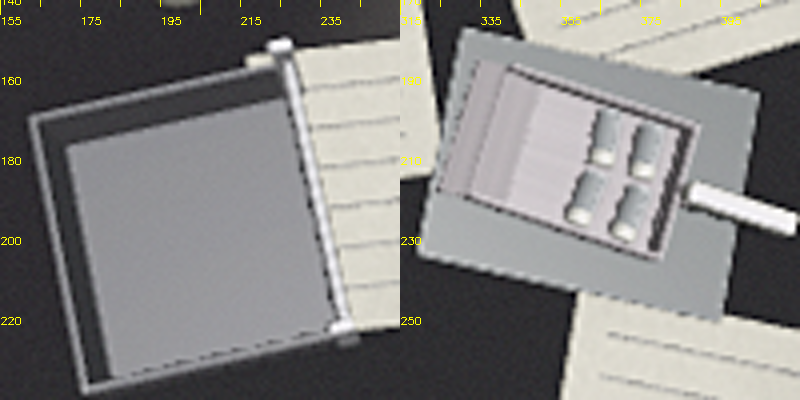

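View pics/z2.png

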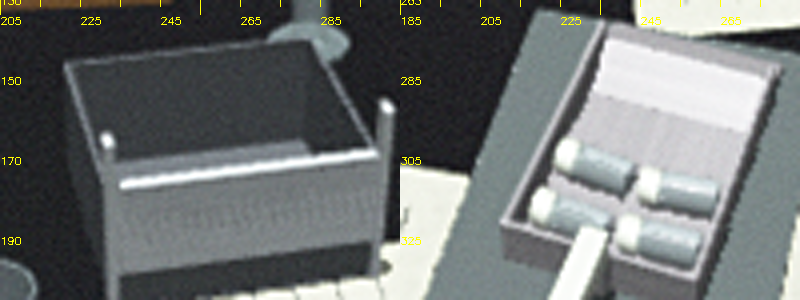

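Crop z1 shows the bin's rear corners at (163.8,169.5) and (176.8,237.5), and the post tops at (225.2,151.5) and (240.8,222). The tray's rear corners are at (389,202) and (379.8,234.3), and its handle runs (387.5,218) to (414.2,225.5). In the side crop z2, the post tops are at (231.8,164.5) and (301.5,156), and the bead top runs (235,176) to (299,168.8).

```bash
cat > h.py <<'E'
import numpy as np
from workcell import viewer
def ray(n,p):
    m=viewer.camera_model(n); R=m["R"]; c=-R.T@m["t"]
    return c, R.T@np.array([(p[0]-m["cx"])/m["fx"],(p[1]-m["cy"])/m["fy"],1])
def onz(n,p,z):
    c,d=ray(n,p); return c+d*(z-c[2])/d[2]
def onplane(n,p,q,nn):
    c,d=ray(n,p); return c+d*((q-c)@nn)/(d@nn)
def tri(p,q):
    c,d=ray("top",p); e,f=ray("side",q)
    s=np.linalg.lstsq(np.c_[d,-f],e-c,rcond=None)[0]; a=c+d*s[0]; b=e+f*s[1]
    return (a+b)/2, np.linalg.norm(a-b)
def proj(n,X):
    m=viewer.camera_model(n); v=m["R"]@X+m["t"]; return m["fx"]*v[0]/v[2]+m["cx"],m["fy"]*v[1]/v[2]+m["cy"]
E
python3 - <<'E'
from h import *
np.set_printoptions(precision=4,suppress=True)
rc=[onz("top",p,.095) for p in[(163.75,169.5),(176.75,237.5)]]
pt=[onz("top",p,.14) for p in[(225.2,151.5),(240.75,222)]]
print("rear",rc,"posts",pt,np.linalg.norm(pt[0]-pt[1]))
print("tri",tri((225.2,151.5),(301.5,156)),tri((240.75,222),(231.75,164.5)))
ps=[onz("side",p,.14) for p in[(301.5,156),(231.75,164.5)]];print("side posts",ps)
by=(pt[0]-pt[1])[:2]; by/=np.linalg.norm(by)
# bin y: x toward rear
rm=(rc[0]+rc[1])[:2]/2; pm=(pt[0]+pt[1])[:2]/2; bx=rm-pm; print("len x",np.linalg.norm(bx)); bx/=np.linalg.norm(bx)
print("bx yaw",np.degrees(np.arctan2(bx[1],bx[0])),"by normal",np.degrees(np.arctan2(by[1],by[0])), "rearline",np.degrees(np.arctan2(*(rc[0]-rc[1])[[1,0]])))
q=np.append(pm,.1); nn=np.append(bx,0)
for p in[(235,176),(299,168.75)]: print("bead top",onplane("side",p,q,nn))
P={"rearA":(389,202,.031),"rearB":(379.75,234.25,.031),"frontA":(342,186.5,.031),"lipA":(335,185,.006),"lipB":(324.5,217.5,.006),"h1":(414.2,225.5,.051),"h0":(387.5,218,.051)}
P={k:onz("top",v[:2],v[2]) for k,v in P.items()}; print(P)
M=[onz("top",p,.003) for p in[(330.75,177.5),(404.5,193.25),(395,250),(320,233)]]; print("mat",np.mean(M,0),M)
r=(P["rearA"]+P["rearB"])/2;l=(P["lipA"]+P["lipB"])/2; d=(l-r)[:2]; print("tray yaw",np.degrees(np.arctan2(d[1],d[0])),"L",np.linalg.norm(d)); d2=(P["h0"]-P["h1"]); print("handle yaw",np.degrees(np.arctan2(d2[1],d2[0])),np.linalg.norm(d2))
print("jar",onz("top",(268,252),.055),onz("top",(280,183),.05))
# side-view handle
print("side handle pts", [onz("side",p,.051) for p in[(185+(596-400)/4,265+235/4),(224,355)]])
E
```

```text
rear [array([0.618 , 0.3097, 0.095 ]), array([0.4364, 0.268 , 0.095 ])] posts [array([0.6568, 0.1413, 0.14  ]), array([0.4748, 0.0989, 0.14  ])] 0.18679995767083812
tri (array([0.6573, 0.1411, 0.1419]), np.float64(0.0021050853127510443)) (array([0.4763, 0.099 , 0.1416]), np.float64(0.0032757519893844692))
side posts [array([0.6588, 0.1447, 0.14  ]), array([0.4778, 0.1018, 0.14  ])]
len x 0.1731091722548453
bx yaw 102.88094452644154 by normal 13.099607587878033 rearline 12.932207726376346
bead top [0.4852 0.1017 0.1046]
bead top [0.6546 0.1404 0.1026]
{'rearA': array([ 0.5416, -0.3144,  0.031 ]), 'rearB': array([ 0.4508, -0.2845,  0.031 ]), 'frontA': array([ 0.5852, -0.1831,  0.031 ]), 'lipA': array([ 0.5937, -0.1687,  0.006 ]), 'lipB': array([ 0.4988, -0.1362,  0.006 ]), 'h1': array([ 0.4745, -0.3732,  0.051 ]), 'h0': array([ 0.4946, -0.3011,  0.051 ])}
mat [ 0.5124 -0.2465  0.003 ] [array([ 0.6164, -0.1575,  0.003 ]), array([ 0.571 , -0.3706,  0.003 ]), array([ 0.4077, -0.3351,  0.003 ]), array([ 0.4544, -0.1229,  0.003 ])]
tray yaw 71.20177719409172 L 0.15526910491758603
handle yaw 74.39582735087976 0.07491934065030124
jar [0.4001 0.0276 0.055 ] [ 0.5909 -0.0059  0.05  ]
side handle pts [array([ 0.4983, -0.3048,  0.051 ]), array([ 0.4835, -0.3683,  0.051 ])]
```

```bash
cat >> h.py <<'E'
from scipy.spatial.transform import Rotation as Ro
from workcell import status
np.set_printoptions(precision=4,suppress=True)
B=np.diag([1.,-1,-1])
def tool(yaw,p): return Ro.from_matrix(Ro.from_euler('zy',[yaw,p],degrees=True).as_matrix()@B)
def rows(targets):
    "targets: (tcp pos, Rotation) list -> relative rows from the measured pose"
    o=status.get_obs(); R0=Ro.from_quat(o["ee_rot"]); p0=o["position"]
    for p,R in targets:
        print(np.r_[np.round((R0.inv()*R).as_rotvec(degrees=True),1),np.round(R0.inv().apply(p-p0),4)].tolist())
def tcp(grasp,R): return np.asarray(grasp)+R.apply([0,0,.005])
GRASP=np.array([.483,-.3435,.041]); TY=71.6; LEAN=-25
E
python3 - <<'E'
from h import *
R=tool(TY,LEAN); g=tcp(GRASP,R); pre=g-R.apply([0,0,.10])
rows([(np.array([.52,.2,.30]),tool(110,0)),(pre,R)]); print(pre,g)
E
```

```text
[-0.1, 0.0, 49.3, -0.4159, -0.2541, -0.055]
[-24.9, -11.8, 86.2, -0.5356, -0.7897, 0.1184]
[ 0.4429 -0.3435  0.1271] [ 0.4851 -0.3435  0.0365]
```

```bash
sed -i "s/'zy'/'ZY'/" h.py
python3 - <<'E'
from h import *
R=tool(TY,LEAN); g=tcp(GRASP,R); pre=g-R.apply([0,0,.10])
rows([(np.array([.52,.2,.30]),tool(110,0)),(pre,R)]); print(pre,g)
E
```

```text
[-0.1, 0.0, 49.3, -0.4159, -0.2541, -0.055]
[-19.2, 19.9, 86.2, -0.5748, -0.8156, 0.1185]
[ 0.4703 -0.3816  0.1271] [ 0.4837 -0.3415  0.0365]
```

Emit:
{"api": "play_rows", "payload": {
  "plan": [0, 0, 49.3, -0.416, -0.254, -0.055, 1, 0, 0, 49.3, -0.416, -0.254, -0.055, 1, 0, 0, 49.3, -0.416, -0.254, -0.055, 1, 0, 0, 49.3, -0.416, -0.254, -0.055, 1, 0, 0, 49.3, -0.416, -0.254, -0.055, 1, 0, 0, 49.3, -0.416, -0.254, -0.055, 1, 0, 0, 49.3, -0.416, -0.254, -0.055, 1, -19.2, 19.9, 86.2, -0.575, -0.816, 0.118, 1, -19.2, 19.9, 86.2, -0.575, -0.816, 0.118, 1, -19.2, 19.9, 86.2, -0.575, -0.816, 0.118, 1, -19.2, 19.9, 86.2, -0.575, -0.816, 0.118, 1, -19.2, 19.9, 86.2, -0.575, -0.816, 0.118, 1, -19.2, 19.9, 86.2, -0.575, -0.816, 0.118, 1, -19.2, 19.9, 86.2, -0.575, -0.816, 0.118, 1, -19.2, 19.9, 86.2, -0.575, -0.816, 0.118, 1, -19.2, 19.9, 86.2, -0.575, -0.816, 0.118, 1, -19.2, 19.9, 86.2, -0.575, -0.816, 0.118, 1, -19.2, 19.9, 86.2, -0.575, -0.816, 0.118, 1, -19.2, 19.9, 86.2, -0.575, -0.816, 0.118, 1],
  "squeeze": 120
}}

```text
clock: 2.52
position: [0.4694, -0.383, 0.1261]
ee_rot: [0.793, 0.57, 0.176, -0.127]
ft_force: [0.1, 0.1, 0.5]
grip_width: 0.995
grasp_force: 0.0
```

Run:
```python
from h import *
import cv2
o=status.get_obs(); print(o["clock"],o["position"],o["joint_pos"])
R=tool(TY,LEAN); g=tcp(GRASP,R); rows([(g-R.apply([0,0,.10]),R),(g,R)])
im=viewer.camera("wrist").copy()
m=viewer.camera_model("wrist"); print(m)
cv2.imwrite("pics/w1.png",im[:,:,::-1])
hx=np.array([np.cos(np.radians(TY)),np.sin(np.radians(TY)),0])
for s in(-.03,0,.045): print(s,proj("wrist",GRASP+[0,0,.01]+s*hx))
```

```text
2.525 [ 0.4694 -0.383   0.1261] [ 0.2445  0.675   0.8222  1.5356 -0.8069  1.5016  0.9133]
[-0.0, -0.0, -0.2, 0.0019, 0.0004, -0.0003]
[-0.0, -0.0, -0.2, 0.0018, 0.0004, 0.0997]
{'fx': 343.56685819354914, 'fy': 343.56685819354914, 'cx': 255.96379482126443, 'cy': 184.61743762277476, 'R': array([[ 0.9485, -0.3168,  0.    ],
       [-0.3141, -0.9406, -0.1288],
       [ 0.0408,  0.1222, -0.9917]]), 't': array([-0.5674, -0.1599,  0.2994])}
-0.03 (np.float64(255.37072673062698), np.float64(238.11329621087467))
0 (np.float64(255.32613634828937), np.float64(192.08843942244624))
0.045 (np.float64(255.26203136375474), np.float64(125.92119487411772))
```

View pics/w1.png

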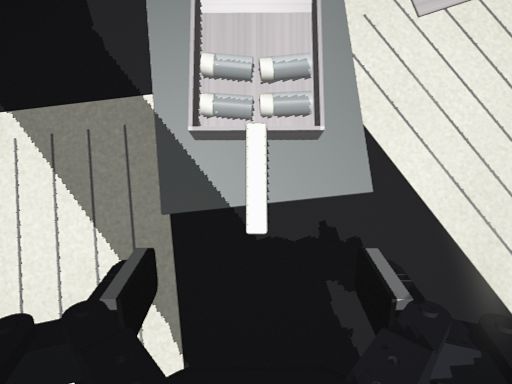

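The wrist view shows the handle from (257,123) to (257,234), within 2 mm of the prediction, with the vials in two pairs beyond it. I'll descend and grip.

Emit:
{"api": "play_rows", "payload": {
  "plan": [0, 0, 0, 0.0036, 0.001, 0.04, 1, 0, 0, 0, 0.0036, 0.001, 0.07, 1, 0, 0, 0, 0.0036, 0.001, 0.09, 1, 0, 0, 0, 0.0036, 0.001, 0.1, 1, 0, 0, 0, 0.0036, 0.001, 0.1, 1, 0, 0, 0, 0.0036, 0.001, 0.1, 0, 0, 0, 0, 0.0036, 0.001, 0.1, 0, 0, 0, 0, 0.0036, 0.001, 0.1, 0, 0, 0, 0, 0.0036, 0.001, 0.1, 0, 0, 0, 0, 0.0036, 0.001, 0.1, 0, 0, 0, 0, 0.0036, 0.001, 0.1, 0, 0, 0, 0, 0.0036, 0.001, 0.1, 0, 0, 0, 0, 0.0036, 0.001, 0.1, 0, 0, 0, 0, 0.0036, 0.001, 0.1, 0],
  "squeeze": 120
}}

```text
clock: 4.32
position: [0.4858, -0.3389, 0.0386]
ee_rot: [0.792, 0.571, 0.176, -0.127]
ft_force: [-2.3, -0.2, 5.5]
grip_width: 0.141
grasp_force: 117.0
```

```bash
cat >> h.py <<'E'
LIP0=np.array([.5415,-.167,.0135]); TCP0=np.array([.4858,-.3389,.0386]); BY=103.0
REL=Ro.from_euler('z',-TY,degrees=True).apply(TCP0-LIP0) # tcp from lip, level tray frame
def pose(lip,p,yaw=BY): # tool pose with the tray's lip point at lip and tilt p (deg)
    return np.asarray(lip)+Ro.from_euler('ZY',[yaw,p],degrees=True).apply(REL), tool(yaw,p+LEAN)
E
python3 - <<'E'
from h import *
for p in[(227,155),(240,219.5)]: print("bead top-view",onz("top",p,.103))
print(REL)
rim=np.array([.5665,.12,0])
rows([(TCP0+[0,0,.17],tool(TY,LEAN)),pose(rim+[0,0,.17],0)])
E
```

```text
bead top-view [0.6569 0.1394 0.103 ]
bead top-view [0.484  0.1025 0.103 ]
[-0.1807 -0.0014  0.0251]
[0.1, -0.1, 0.0, 0.072, 0.0001, -0.154]
[13.3, -0.1, -28.4, 0.3447, 0.0271, -0.0115]
```

Emit:
{"api": "play_rows", "payload": {
  "plan": [0, 0, 0, 0.002, 0, -0.004, 0, 0, 0, 0, 0.006, 0, -0.012, 0, 0, 0, 0, 0.012, 0, -0.025, 0, 0, 0, 0, 0.019, 0, -0.041, 0, 0, 0, 0, 0.027, 0, -0.058, 0, 0, 0, 0, 0.035, 0, -0.076, 0, 0, 0, 0, 0.044, 0, -0.094, 0, 0, 0, 0, 0.052, 0, -0.112, 0, 0, 0, 0, 0.059, 0, -0.127, 0, 0, 0, 0, 0.065, 0, -0.14, 0, 0, 0, 0, 0.069, 0, -0.149, 0, 0, 0, 0, 0.072, 0, -0.154, 0, 0, 0, 0, 0.072, 0, -0.154, 0, 0, 0, 0, 0.072, 0, -0.154, 0]
}}

```text
clock: 6.08
position: [0.4857, -0.3385, 0.2077]
ee_rot: [0.792, 0.571, 0.176, -0.127]
ft_force: [0.3, 0.9, -3.8]
grip_width: 0.145
grasp_force: 117.5
```

Run:
```python
from h import *
import cv2
o=status.get_obs(); print(o["clock"],o["position"],o["ft_force"],o["torque"],o["joint_pos"])
a=[]
for n in("top","side"):
    a.append(viewer.camera(n)[:,:,::-1])
w=viewer.camera("wrist")[:,:,::-1]
cv2.imwrite("pics/l.png",np.vstack([np.hstack([cv2.resize(a[0][120:320,230:480],(400,320)),cv2.resize(w,(400,320))]),cv2.resize(a[1][150:384,130:420],(400,280)).repeat(2,1)[:,:800]*0+np.hstack([cv2.resize(a[1][150:384,130:420],(400,280)),np.zeros((280,400,3),np.uint8)])]))
rim=np.array([.5665,.12,0])
for z,f in((.185,0),(.17,0)): rows([pose(rim+[0,0,z],0)])
```

```text
6.075 [ 0.4857 -0.3385  0.2077] [ 0.279   0.854  -3.8379] [-1.0641  0.3809  0.017 ] [ 0.1277  0.5435  0.8681  1.5277 -0.7471  1.572   0.7803]
[13.3, -0.1, -28.5, 0.2792, 0.0272, 0.1281]
[13.3, -0.1, -28.5, 0.2728, 0.0272, 0.1417]
```

View pics/l.png

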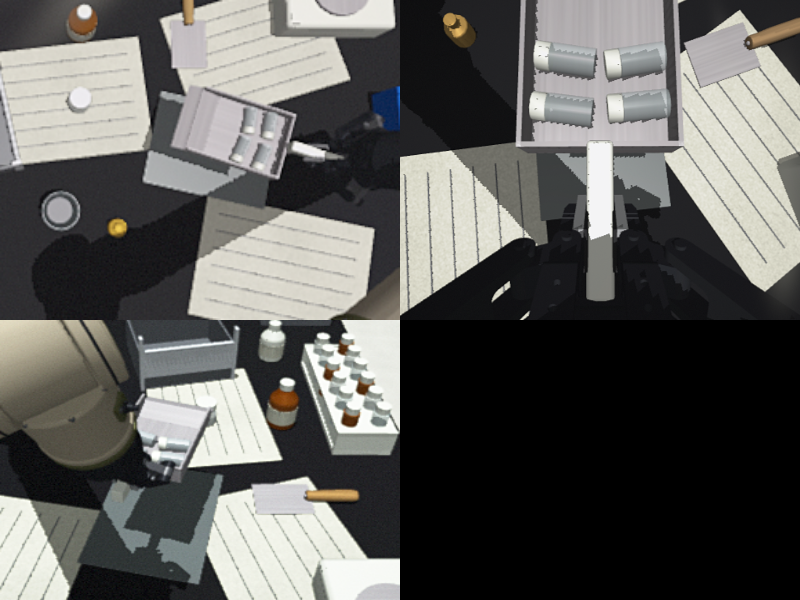

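The tray is lifted with all four vials aboard in two pairs (wrist and top panels). Next I'll move to hover above the rim.

Emit:
{"api": "play_rows", "payload": {
  "plan": [0.3, 0, -0.6, 0.0055, 0.0005, 0.0028, 0, 0.8, 0, -1.7, 0.0164, 0.0016, 0.0085, 0, 1.6, 0, -3.4, 0.0327, 0.0033, 0.017, 0, 2.7, 0, -5.7, 0.0546, 0.0054, 0.0283, 0, 3.7, 0, -8, 0.0764, 0.0076, 0.0397, 0, 4.8, 0, -10.3, 0.0982, 0.0098, 0.051, 0, 5.9, 0, -12.5, 0.12, 0.012, 0.0623, 0, 6.9, 0, -14.8, 0.1419, 0.0141, 0.0737, 0, 8, 0, -17.1, 0.1637, 0.0163, 0.085, 0, 9, -0.1, -19.4, 0.1855, 0.0185, 0.0964, 0, 10.1, -0.1, -21.7, 0.2073, 0.0207, 0.1077, 0, 11, -0.1, -23.7, 0.2264, 0.0226, 0.1176, 0, 11.8, -0.1, -25.4, 0.2428, 0.0242, 0.1261, 0, 12.5, -0.1, -26.8, 0.2564, 0.0256, 0.1332, 0, 13, -0.1, -27.8, 0.2659, 0.0265, 0.1381, 0, 13.2, -0.1, -28.3, 0.271, 0.027, 0.1408, 0, 13.3, -0.1, -28.5, 0.2728, 0.0272, 0.1417, 0, 13.3, -0.1, -28.5, 0.2728, 0.0272, 0.1417, 0, 13.3, -0.1, -28.5, 0.2728, 0.0272, 0.1417, 0]
}}

```text
clock: 8.6
position: [0.6084, -0.0565, 0.1955]
ee_rot: [0.608, 0.764, 0.135, -0.169]
ft_force: [0.0, 0.8, -3.2]
grip_width: 0.14
grasp_force: 117.6
```

Run:
```python
from h import *
import cv2
o=status.get_obs(); print(o["clock"],o["position"],o["ft_force"],o["torque"],o["joint_pos"])
f=open("pics/log","w")
def crop(im,x,y,w,h,k):
    c=cv2.resize(im[y:y+h,x:x+w],None,fx=k,fy=k,interpolation=cv2.INTER_CUBIC)
    for i in range(0,w,20): cv2.putText(c,str(x+i),(int(i*k),12),0,.35,(0,255,255),1); cv2.line(c,(int(i*k),0),(int(i*k),5),(0,255,255),1)
    for j in range(0,h,20): cv2.putText(c,str(y+j),(0,int(j*k)+4),0,.35,(0,255,255),1)
    return c
t=viewer.camera("top")[:,:,::-1]; s=viewer.camera("side")[:,:,::-1]; w=viewer.camera("wrist")[:,:,::-1]
a=np.hstack([crop(t,200,130,130,100,3),crop(s,205,120,130,100,3)]); b=crop(w,0,0,512,280,1)
b=np.hstack([b,np.zeros((280,780-512,3),np.uint8)])
cv2.imwrite("pics/h.png",np.vstack([a,b]))
# predicted projections for tray at the assumed pose with extra pitch e about the grasp
rw=Ro.from_quat(o["ee_rot"]); yaw=BY
hx=Ro.from_euler('z',BY,degrees=True)
g=o["position"]-rw.apply([0,0,.005])
for e in(-4,0,4):
    Rt=rw*tool(0,LEAN).inv()*Ro.from_euler('y',e,degrees=True)
    Rt=rw*Ro.from_matrix(tool(0,LEAN).as_matrix().T)*Ro.from_euler('y',e,degrees=True)
    org=o["position"]-Ro.from_matrix(Rt.as_matrix()).apply(REL+[.08,0,.0105])
    print(e,"origin",org,"lip",org+Rt.apply([.08,0,.0105]))
    for n in("top","side","wrist"):
        print(n,[np.round(proj(n,org+Rt.apply(v)),1).tolist() for v in([.08,.05,.014],[.08,-.05,.014],[-.06,.05,.028],[-.06,-.05,.028])])
```

```text
8.6 [ 0.6084 -0.0565  0.1955] [ 0.0336  0.7648 -3.1869] [-1.0918 -0.2398 -0.0485] [-0.2549  0.5478  0.6798  1.4686 -0.6835  1.5389  0.7508]
-4 origin [0.584  0.0435 0.1669] lip [0.5662 0.1205 0.1829]
top [[236.0, 202.9], [227.3, 163.3], [293.0, 189.9], [283.4, 150.5]]
side [[247.4, 147.4], [286.0, 143.1], [260.7, 177.9], [303.8, 172.4]]
wrist [[155.9, -93.1], [348.6, -92.9], [141.8, 173.4], [361.7, 173.4]]
0 origin [0.5845 0.0413 0.1598] lip [0.5665 0.1192 0.1702]
top [[236.7, 203.4], [228.1, 164.3], [293.0, 190.1], [283.5, 150.8]]
side [[247.5, 152.0], [285.9, 147.6], [260.7, 179.0], [303.7, 173.5]]
wrist [[162.4, -70.2], [342.6, -70.0], [143.8, 175.3], [359.9, 175.3]]
4 origin [0.5851 0.0386 0.1529] lip [0.567  0.1171 0.1577]
top [[237.7, 203.8], [229.3, 165.3], [293.2, 190.2], [283.7, 151.0]]
side [[247.7, 156.6], [285.9, 152.2], [260.8, 180.2], [303.7, 174.7]]
wrist [[168.0, -48.9], [337.3, -48.7], [145.6, 177.6], [358.1, 177.6]]
```

View pics/h.png

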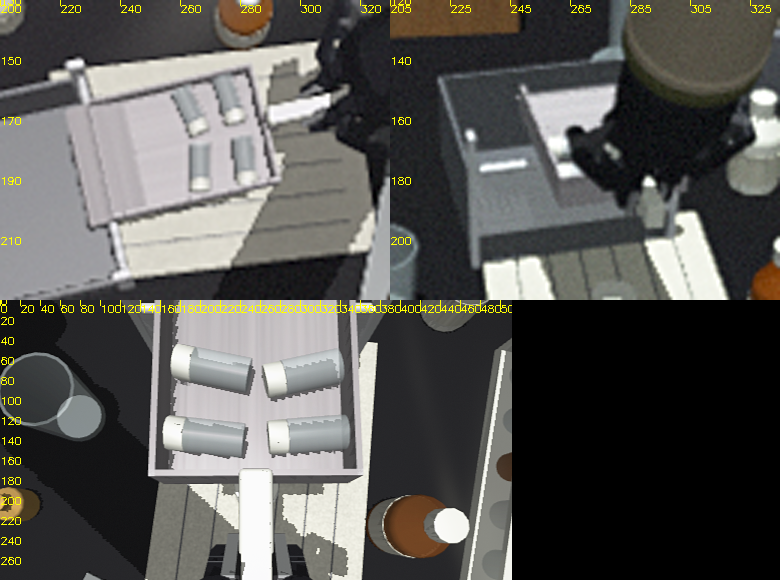

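At hover, the crest in the top view is about (229,165) to (237,205), which matches the rim line to within 2 mm, and the vials are aboard. Lowering now, with a check close to contact.

Emit:
{"api": "play_rows", "payload": {
  "plan": [0, 0, 0, -0.002, 0, 0.004, 0, 0, 0, 0, -0.005, 0, 0.011, 0, 0, 0, 0, -0.009, 0, 0.02, 0, 0, 0, 0, -0.0135, 0, 0.029, 0, 0, 0, 0, -0.0175, 0, 0.0375, 0, 0, 0, 0, -0.0205, 0, 0.044, 0, 0, 0, 0, -0.0225, 0, 0.048, 0, 0, 0, 0, -0.0232, 0, 0.0498, 0, 0, 0, 0, -0.0232, 0, 0.0498, 0, 0, 0, 0, -0.0232, 0, 0.0498, 0]
}}

```text
clock: 10.0
position: [0.6088, -0.056, 0.141]
ee_rot: [0.607, 0.764, 0.135, -0.169]
ft_force: [0.5, -2.1, 0.8]
grip_width: 0.139
grasp_force: 118.0
```

Run:
```python
from h import *
import cv2
s=viewer.camera("side")[:,:,::-1]
cv2.imwrite("pics/h2.png",cv2.resize(s[130:220,205:325],None,fx=6,fy=6,interpolation=cv2.INTER_CUBIC))
o=status.get_obs(); print(o["clock"],o["position"],o["ft_force"],o["torque"])
```

```text
10.05 [ 0.6088 -0.056   0.141 ] [ 0.5263 -2.2896  0.6453] [-0.3814  0.0279  0.1032]
```

View pics/h2.png

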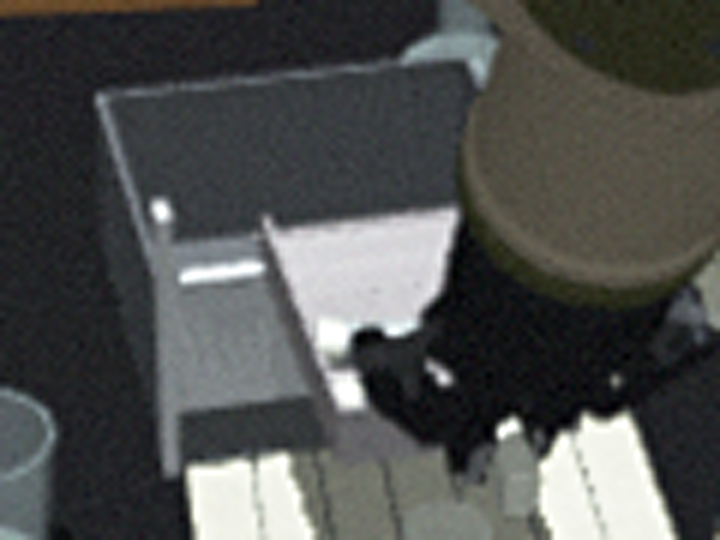

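The tray has made contact. The force changed by about 3.8 N up and 3 N backward, so the ramp is riding on the rim with the groove a little too far forward. I'll draw it back in small steps and feel for the groove.

Emit:
{"api": "play_rows", "payload": {
  "plan": [0, 0, 0, -0.0014, 0, -0.0006, 0, 0, 0, 0, -0.0027, 0, -0.0013, 0, 0, 0, 0, -0.0027, 0, -0.0013, 0, 0, 0, 0, -0.0027, 0, -0.0013, 0]
}}

```text
clock: 10.55
position: [0.6093, -0.0587, 0.1403]
ee_rot: [0.607, 0.764, 0.135, -0.169]
ft_force: [-0.2, -0.2, -4.1]
grip_width: 0.141
grasp_force: 117.6
```

```bash
cat >> h.py <<'E'
def feel():
    o=status.get_obs(); d=o["ft_force"]-np.array([.03,.76,-3.19])
    b=Ro.from_euler('z',-BY,degrees=True).apply(d)
    print("t %.2f"%o["clock"],o["position"],"bin-frame force on tray",np.round(b,2),"torque",o["torque"],"q",np.round(o["joint_pos"],2))
E
python3 - <<'E'
from h import *
feel()
E
```

```text
t 10.55 [ 0.6093 -0.0587  0.1403] bin-frame force on tray [-0.89  0.49 -0.86] torque [-1.0358 -0.299  -0.0414] q [-0.24  0.6   0.66  1.52 -0.71  1.46  0.81]
```

Emit:
{"api": "play_rows", "payload": {
  "plan": [0, 0, 0, -0.0004, 0, 0.0009, 0, 0, 0, 0, -0.0008, 0, 0.0018, 0, 0, 0, 0, -0.0013, 0, 0.0027, 0, 0, 0, 0, -0.0013, 0, 0.0027, 0, 0, 0, 0, -0.0013, 0, 0.0027, 0]
}}

```text
clock: 11.18
position: [0.6094, -0.0589, 0.1376]
ee_rot: [0.607, 0.764, 0.135, -0.169]
ft_force: [-0.3, 0.6, -4.0]
grip_width: 0.138
grasp_force: 117.6
```

Run:
```python
from h import *
import cv2
feel()
t=viewer.camera("top")[:,:,::-1]
cv2.imwrite("pics/h3.png",cv2.resize(t[145:235,205:305],None,fx=6,fy=6,interpolation=cv2.INTER_CUBIC))
for z in(.1,.105,.11,.115): print(z,[np.round((np.array(proj("top",np.array([.5665,.12,z])+Ro.from_euler('z',BY,degrees=True).apply([dx,dy,0])))-[205,145])*6).tolist() for dx,dy in((0,.08),(0,.05),(0,-.05),(0,-.08))])
```

```text
t 11.18 [ 0.6094 -0.0589  0.1376] bin-frame force on tray [-0.1   0.38 -0.8 ] torque [-1.0814 -0.2474  0.0079] q [-0.24  0.61  0.66  1.52 -0.72  1.46  0.81]
0.1 [[211.0, 437.0], [197.0, 371.0], [149.0, 153.0], [135.0, 89.0]]
0.105 [[211.0, 436.0], [196.0, 369.0], [148.0, 151.0], [134.0, 86.0]]
0.11 [[211.0, 435.0], [196.0, 368.0], [148.0, 148.0], [134.0, 84.0]]
0.115 [[210.0, 434.0], [195.0, 367.0], [147.0, 146.0], [133.0, 81.0]]
```

View pics/h3.png

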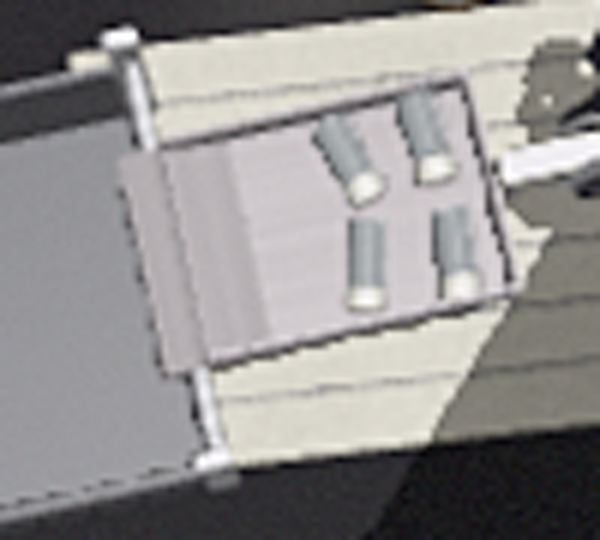

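In the top crop the crest runs (158,153) to (207,368), and the bead, extended under the tray, is about 1-2 mm ahead of it, so the groove is over the rim. I'll keep lowering.

Emit:
{"api": "play_rows", "payload": {
  "plan": [0, 0, 0, -0.0002, 0, 0.001, 0, 0, 0, 0, -0.0004, 0, 0.002, 0, 0, 0, 0, -0.0006, 0, 0.003, 0, 0, 0, 0, -0.0006, 0, 0.003, 0, 0, 0, 0, -0.0006, 0, 0.003, 0]
}}

```text
clock: 11.85
position: [0.6092, -0.0579, 0.1347]
ee_rot: [0.607, 0.764, 0.135, -0.169]
ft_force: [-0.6, 0.6, -1.6]
grip_width: 0.142
grasp_force: 117.6
```

Run:
```python
from h import *
feel()
```

```text
t 11.85 [ 0.6092 -0.0579  0.1347] bin-frame force on tray [-0.05  0.67  1.64] torque [-0.5363 -0.0636 -0.0651] q [-0.24  0.61  0.66  1.52 -0.72  1.45  0.81]
```

```bash
cat >> h.py <<'E'
def tilt(ps,piv,press=0.0,press_to=None,fwd=0.0):
    "rotate the present pose about piv (world) by ps deg nose-down; press = extra mm downward at the end"
    o=status.get_obs(); R0=Ro.from_quat(o["ee_rot"]); p0=o["position"]; ax=Ro.from_euler('z',BY,degrees=True)
    hx=ax.apply([1,0,0])
    out=[]
    for i,p in enumerate(ps):
        Q=ax*Ro.from_euler('y',p,degrees=True)*ax.inv(); f=(i+1)/len(ps)
        x=piv+Q.apply(p0-piv)+f*(np.array([0,0,-press])+fwd*hx)
        out+=np.r_[np.round((R0.inv()*Q*R0).as_rotvec(degrees=True),1),np.round(R0.inv().apply(x-p0),4),0].tolist()
    print(out)
RIM=np.array([.5665,.12,.106])
E
python3 - <<'E'
from h import *
tilt([0,0,0,1,2.5,4.5,6.5,8.5,10.5,12.5,14.5,16.5,18,18,18],RIM,.003)
E
```

```text
[0.0, 0.0, 0.0, -0.0001, -0.0, 0.0002, 0.0, 0.0, 0.0, 0.0, -0.0002, -0.0, 0.0004, 0.0, 0.0, 0.0, 0.0, -0.0003, -0.0, 0.0005, 0.0, 0.0, -1.0, -0.0, 0.0015, 0.0, -0.0019, 0.0, 0.0, -2.5, -0.0, 0.0042, 0.0, -0.0057, 0.0, 0.0, -4.5, -0.0, 0.0081, 0.0, -0.0107, 0.0, 0.0, -6.5, -0.0, 0.0121, 0.0, -0.0155, 0.0, 0.0, -8.5, -0.0, 0.0163, 0.0, -0.0201, 0.0, 0.0, -10.5, -0.0, 0.0206, 0.0, -0.0247, 0.0, 0.0, -12.5, -0.0, 0.0251, 0.0, -0.029, 0.0, 0.0, -14.5, -0.0, 0.0298, 0.0, -0.0332, 0.0, 0.0, -16.5, -0.0, 0.0346, 0.0, -0.0373, 0.0, 0.0, -18.0, -0.0, 0.0383, 0.0001, -0.0401, 0.0, 0.0, -18.0, -0.0, 0.0382, 0.0001, -0.0399, 0.0, 0.0, -18.0, -0.0, 0.0382, 0.0001, -0.0398, 0.0]
```

Emit:
{"api": "play_rows", "payload": {
  "plan": [0, 0, 0, -0.0004, 0, 0.0009, 0, 0, 0, 0, -0.0004, 0, 0.0009, 0, 0, 0, 0, -0.0004, 0, 0.0009, 0, 0, 0, 0, -0.0004, 0, 0.0009, 0, 0, -1, 0, 0.0013, 0, -0.0016, 0, 0, -2.5, 0, 0.004, 0, -0.0054, 0, 0, -4.5, 0, 0.008, 0, -0.0104, 0, 0, -6.5, 0, 0.012, 0, -0.0153, 0, 0, -8.5, 0, 0.0162, 0, -0.02, 0, 0, -10.5, 0, 0.0206, 0, -0.0246, 0, 0, -12.5, 0, 0.0251, 0, -0.029, 0, 0, -14.5, 0, 0.0298, 0, -0.0332, 0, 0, -16.5, 0, 0.0346, 0, -0.0373, 0, 0, -18, 0, 0.0382, 0, -0.0398, 0, 0, -18, 0, 0.0382, 0, -0.0398, 0]
}}

```text
clock: 13.72
position: [0.6052, -0.0405, 0.1873]
ee_rot: [0.621, 0.782, 0.038, -0.047]
ft_force: [0.4, -0.9, 2.6]
grip_width: 0.144
grasp_force: 118.2
```

Run:
```python
from h import *
feel()
```

```text
t 13.72 [ 0.6052 -0.0405  0.1873] bin-frame force on tray [-1.72 -0.03  5.8 ] torque [ 0.4657  0.317  -0.1208] q [-0.54  0.44  0.78  1.59 -0.43  1.3   0.56]
```

Run:
```python
from h import *
tilt([1,2.5,4.5,6.5,8.5,10.5,12.5,14.5,16.5,18.5,20,20,20],RIM,.000,fwd=-.0)
```

```text
[0.0, -1.0, -0.0, 0.0018, 0.0, -0.0027, 0.0, 0.0, -2.5, -0.0, 0.0045, 0.0, -0.0066, 0.0, 0.0, -4.5, -0.0, 0.0084, 0.0, -0.0118, 0.0, 0.0, -6.5, -0.0, 0.0124, 0.0, -0.0168, 0.0, 0.0, -8.5, -0.0, 0.0166, 0.0001, -0.0217, 0.0, 0.0, -10.5, -0.0, 0.0209, 0.0001, -0.0264, 0.0, 0.0, -12.5, -0.0, 0.0254, 0.0001, -0.031, 0.0, 0.0, -14.5, -0.0, 0.0301, 0.0001, -0.0354, 0.0, 0.0, -16.5, -0.0, 0.0349, 0.0001, -0.0397, 0.0, 0.0, -18.5, -0.0, 0.0399, 0.0001, -0.0437, 0.0, 0.0, -20.0, -0.0, 0.0437, 0.0001, -0.0467, 0.0, 0.0, -20.0, -0.0, 0.0437, 0.0001, -0.0467, 0.0, 0.0, -20.0, -0.0, 0.0437, 0.0001, -0.0467, 0.0]
```

Emit:
{"api": "play_rows", "payload": {
  "plan": [0, -1, 0, 0.0018, 0, -0.0027, 0, 0, -2.5, 0, 0.0045, 0, -0.0066, 0, 0, -4.5, 0, 0.0084, 0, -0.0118, 0, 0, -6.5, 0, 0.0124, 0, -0.0168, 0, 0, -8.5, 0, 0.0166, 0, -0.0217, 0, 0, -10.5, 0, 0.0209, 0, -0.0264, 0, 0, -12.5, 0, 0.0254, 0, -0.031, 0, 0, -14.5, 0, 0.0301, 0, -0.0354, 0, 0, -16.5, 0, 0.0349, 0, -0.0397, 0, 0, -18.5, 0, 0.0399, 0, -0.0437, 0, 0, -20, 0, 0.0437, 0, -0.0467, 0, 0, -20, 0, 0.0437, 0, -0.0467, 0]
}}

```text
clock: 15.22
position: [0.5967, -0.0031, 0.2387]
ee_rot: [0.618, 0.778, -0.07, 0.09]
ft_force: [-1.3, 1.0, 3.0]
grip_width: 0.144
grasp_force: 118.1
```

Run:
```python
from h import *
feel()
tilt([1,2.5,4.5,6.5,8.5,10.5,12.5,14.5,16,17,17,17],RIM,.000,fwd=-.0)
```

```text
t 15.22 [ 0.5967 -0.0031  0.2387] bin-frame force on tray [0.56 1.25 6.22] torque [ 1.0773  0.3855 -0.1013] q [-0.91  0.33  0.89  1.64 -0.03  1.25  0.18]
[0.0, -1.0, -0.0, 0.0018, 0.0, -0.0027, 0.0, 0.0, -2.5, -0.0, 0.0045, 0.0, -0.0066, 0.0, 0.0, -4.5, -0.0, 0.0084, 0.0, -0.0117, 0.0, 0.0, -6.5, -0.0, 0.0124, 0.0001, -0.0167, 0.0, 0.0, -8.5, -0.0, 0.0165, 0.0001, -0.0216, 0.0, 0.0, -10.5, -0.0, 0.0209, 0.0001, -0.0263, 0.0, 0.0, -12.5, -0.0, 0.0254, 0.0001, -0.0309, 0.0, 0.0, -14.5, -0.0, 0.0301, 0.0001, -0.0352, 0.0, 0.0, -16.0, -0.0, 0.0337, 0.0001, -0.0384, 0.0, 0.0, -17.0, -0.0, 0.0361, 0.0001, -0.0405, 0.0, 0.0, -17.0, -0.0, 0.0361, 0.0001, -0.0405, 0.0, 0.0, -17.0, -0.0, 0.0361, 0.0001, -0.0405, 0.0]
```

Emit:
{"api": "play_rows", "payload": {
  "plan": [0, -1, 0, 0.0018, 0, -0.0027, 0, 0, -2.5, 0, 0.0045, 0, -0.0066, 0, 0, -4.5, 0, 0.0084, 0, -0.0117, 0, 0, -6.5, 0, 0.0124, 0, -0.0167, 0, 0, -8.5, 0, 0.0165, 0, -0.0216, 0, 0, -10.5, 0, 0.0209, 0, -0.0263, 0, 0, -12.5, 0, 0.0254, 0, -0.0309, 0, 0, -14.5, 0, 0.0301, 0, -0.0352, 0, 0, -16, 0, 0.0337, 0, -0.0384, 0, 0, -17, 0, 0.0361, 0, -0.0405, 0, 0, -17, 0, 0.0361, 0, -0.0405, 0, 0, -17, 0, 0.0361, 0, -0.0405, 0, 0, -17, 0, 0.0361, 0, -0.0405, 0, 0, -17, 0, 0.0361, 0, -0.0405, 0]
}}

```text
clock: 16.98
position: [0.5865, 0.0393, 0.2694]
ee_rot: [0.601, 0.756, -0.161, 0.203]
ft_force: [-0.3, 5.2, 0.9]
grip_width: 0.139
grasp_force: 118.0
```

Run:
```python
from h import *
import cv2
feel()
t=viewer.camera("top")[:,:,::-1]; w=viewer.camera("wrist")[:,:,::-1]
cv2.imwrite("pics/p.png",np.vstack([cv2.resize(t[130:245,155:305],(600,300),interpolation=cv2.INTER_CUBIC),cv2.resize(w,(400,300)).repeat(1,0) if 0 else np.hstack([cv2.resize(w,(400,300)),np.zeros((300,200,3),np.uint8)])]))
```

```text
t 16.98 [0.5865 0.0393 0.2694] bin-frame force on tray [ 4.35 -0.68  4.12] torque [ 2.4885  0.3525 -0.0423] q [-1.17  0.35  0.93  1.64  0.25  1.32 -0.11]
```

View pics/p.png

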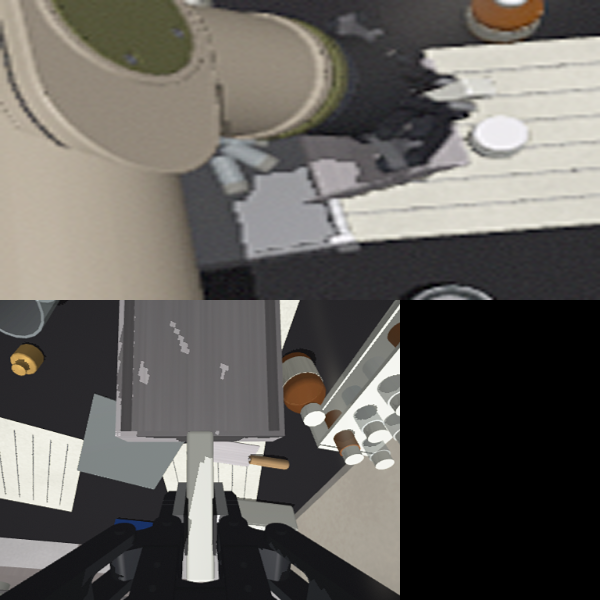

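The tray looks empty from the wrist camera, and at least two vials show in the bin at about (230,165). The lip bears about 4 N at 55° of tilt. Next I'll lift straight off the rim.

Emit:
{"api": "play_rows", "payload": {
  "plan": [0, 0, 0, -0.002, 0, -0.003, 0, 0, 0, 0, -0.006, 0, -0.01, 0, 0, 0, 0, -0.012, 0, -0.021, 0, 0, 0, 0, -0.02, 0, -0.035, 0, 0, 0, 0, -0.028, 0, -0.049, 0, 0, 0, 0, -0.035, 0, -0.061, 0, 0, 0, 0, -0.039, 0, -0.068, 0, 0, 0, 0, -0.04, 0, -0.069, 0, 0, 0, 0, -0.04, 0, -0.069, 0]
}}

```text
clock: 18.2
position: [0.5864, 0.0391, 0.3491]
ee_rot: [0.601, 0.756, -0.161, 0.203]
ft_force: [0.3, 0.4, -2.2]
grip_width: 0.142
grasp_force: 117.9
```

Run:
```python
from h import *
feel()
# untilt in air about the lip (now 80 mm higher), backing off 60 mm
hx=Ro.from_euler('z',BY,degrees=True).apply([1,0,0])
T=[pose(RIM+[0,0,.1]-.03*hx,27),pose(RIM+[0,0,.09]-.08*hx,0),(TCP0+[0,0,.15],tool(TY,LEAN))]
rows(T)
```

```text
t 18.20 [0.5864 0.0391 0.3491] bin-frame force on tray [-0.42 -0.19  0.98] torque [ 0.7427  0.158  -0.0253] q [-1.19  0.3   0.96  1.52  0.28  1.46 -0.06]
[0.0, 28.1, 0.0, -0.064, 0.0002, 0.0818]
[0.0, 55.1, 0.0, -0.0894, 0.0001, 0.1997]
[1.5, 53.6, 32.6, -0.2187, -0.1833, 0.312]
```

Emit:
{"api": "play_rows", "payload": {
  "plan": [0, 4, 0, -0.009, 0, 0.012, 0, 0, 11, 0, -0.025, 0, 0.032, 0, 0, 19, 0, -0.043, 0, 0.055, 0, 0, 28, 0, -0.064, 0, 0.082, 0, 0, 37, 0, -0.073, 0, 0.121, 0, 0, 46, 0, -0.081, 0, 0.16, 0, 0, 55, 0, -0.089, 0, 0.2, 0, 0.2, 54.9, 4, -0.105, -0.022, 0.214, 0, 0.4, 54.7, 8, -0.121, -0.045, 0.228, 0, 0.6, 54.5, 12, -0.137, -0.068, 0.242, 0, 0.8, 54.4, 16, -0.153, -0.09, 0.256, 0, 1, 54.2, 20, -0.168, -0.112, 0.269, 0, 1.2, 54, 24, -0.184, -0.134, 0.282, 0, 1.4, 53.8, 28, -0.2, -0.157, 0.296, 0, 1.5, 53.7, 31, -0.212, -0.174, 0.306, 0, 1.5, 53.6, 32.6, -0.219, -0.183, 0.312, 0, 1.5, 53.6, 32.6, -0.219, -0.183, 0.312, 0, 1.5, 53.6, 32.6, -0.219, -0.183, 0.312, 0]
}}

```text
clock: 20.45
position: [0.4874, -0.338, 0.189]
ee_rot: [0.791, 0.572, 0.175, -0.127]
ft_force: [-0.1, -0.3, -2.2]
grip_width: 0.135
grasp_force: 117.8
```

Run:
```python
from h import *
import cv2
feel()
rows([(TCP0+[0,0,.15],tool(TY,LEAN)),(TCP0+[0,0,.008],tool(TY,LEAN)),(TCP0,tool(TY,LEAN))])
# white caps in the bin, top view, with the bin's polygon (floor/inner)
t=viewer.camera("top"); hsv=cv2.cvtColor(t,cv2.COLOR_RGB2HSV)
poly=np.array([proj("top",np.array([.5665,.12,.03])+Ro.from_euler('z',BY,degrees=True).apply(v)) for v in([.006,-.085,0],[.17,-.085,0],[.17,.085,0],[.006,.085,0])]).astype(int)
m=np.zeros(t.shape[:2],np.uint8); cv2.fillPoly(m,[poly],255)
g=cv2.cvtColor(t,cv2.COLOR_RGB2GRAY); n,_,st,c=cv2.connectedComponentsWithStats(((g>185)&(m>0)).astype(np.uint8))
print(poly.tolist()); print(st[1:,4],c[1:].round(1).tolist())
cv2.imwrite("pics/b.png",t[:,:,::-1])
ws=viewer.camera("wrist"); g=cv2.cvtColor(ws,cv2.COLOR_RGB2GRAY); 
n,_,st,c=cv2.connectedComponentsWithStats((g>185).astype(np.uint8)); print([(int(s[4]),x.round().tolist()) for s,x in zip(st[1:],c[1:]) if s[4]>60])
```

```text
t 20.45 [ 0.4874 -0.338   0.189 ] bin-frame force on tray [-1.    0.33  0.94] torque [-0.8728  0.2553 -0.0326] q [ 0.1   0.58  0.91  1.55 -0.79  1.56  0.82]
[-0.1, -0.0, 0.2, -0.0014, -0.0013, -0.0002]
[-0.1, -0.0, 0.2, -0.0614, -0.0013, 0.1285]
[-0.1, -0.0, 0.2, -0.0648, -0.0013, 0.1357]
[[226, 164], [170, 176], [182, 234], [239, 222]]
[ 1 17  2 19 19 18  4] [[208.0, 181.0], [219.6, 182.1], [209.5, 190.0], [221.3, 192.3], [177.6, 194.5], [213.5, 201.0], [238.5, 221.5]]
[(608, [439.0, 19.0]), (1639, [491.0, 80.0]), (34683, [380.0, 205.0]), (2266, [483.0, 114.0]), (3231, [466.0, 137.0]), (16278, [50.0, 266.0]), (1219, [131.0, 271.0]), (76, [155.0, 280.0]), (104, [132.0, 346.0])]
```

All four white caps show up inside the bin (about (220,182), (221,192), (178,195) and (214,201)). Lowering the tray to the mat.

Emit:
{"api": "play_rows", "payload": {
  "plan": [0, 0, 0, -0.003, 0, 0.004, 0, 0, 0, 0, -0.008, 0, 0.014, 0, 0, 0, 0, -0.015, -0.001, 0.03, 0, 0, 0, 0, -0.024, -0.001, 0.049, 0, 0, 0, 0, -0.033, -0.001, 0.068, 0, 0, 0, 0, -0.042, -0.001, 0.087, 0, 0, 0, 0, -0.05, -0.001, 0.103, 0, 0, 0, 0, -0.056, -0.001, 0.116, 0, 0, 0, 0, -0.059, -0.001, 0.123, 0, 0, 0, 0, -0.06, -0.001, 0.126, 0, 0, 0, 0, -0.06, -0.001, 0.126, 0]
}}

```text
clock: 21.92
position: [0.4852, -0.34, 0.0497]
ee_rot: [0.792, 0.571, 0.175, -0.126]
ft_force: [0.1, 0.4, -3.3]
grip_width: 0.142
grasp_force: 117.7
```

Run:
```python
from h import *
feel()
rows([(TCP0,tool(TY,LEAN))])
```

```text
t 21.93 [ 0.4852 -0.34    0.0497] bin-frame force on tray [-0.35  0.01 -0.07] torque [-0.9127  0.2987 -0.0417] q [ 0.16  0.74  0.82  1.65 -0.9   1.38  0.96]
[-0.0, 0.0, 0.0, -0.0036, 0.0002, 0.0106]
```

Lowering the last 11 mm slowly.

Emit:
{"api": "play_rows", "payload": {
  "plan": [0, 0, 0, -0.001, 0, 0.002, 0, 0, 0, 0, -0.0017, 0, 0.004, 0, 0, 0, 0, -0.0025, 0, 0.006, 0, 0, 0, 0, -0.003, 0, 0.008, 0, 0, 0, 0, -0.0035, 0, 0.0095, 0, 0, 0, 0, -0.004, 0, 0.0105, 0, 0, 0, 0, -0.004, 0, 0.0105, 0]
}}

```text
clock: 22.8
position: [0.4853, -0.3391, 0.0387]
ee_rot: [0.792, 0.571, 0.176, -0.127]
ft_force: [-1.9, 1.3, 3.2]
grip_width: 0.142
grasp_force: 118.3
```

Run:
```python
from h import *
feel()
```

```text
t 22.80 [ 0.4853 -0.3391  0.0387] bin-frame force on tray [0.97 1.77 6.43] torque [-0.0269  0.4892  0.195 ] q [ 0.17  0.76  0.81  1.65 -0.91  1.36  0.97]
```

The tray is on the mat. I'll open, then retreat.

Emit:
{"api": "play_rows", "payload": {
  "plan": [0, 0, 0, 0, 0, 0, 0.15, 0, 0, 0, 0, 0, 0, 0.3, 0, 0, 0, 0, 0, 0, 0.6, 0, 0, 0, 0, 0, 0, 1, 0, 0, 0, 0, 0, 0, 1, 0, 0, 0, 0, 0, 0, 1, 0, 0, 0, 0, 0, 0, 1, 0, 0, 0, 0, 0, -0.01, 1, 0, 0, 0, 0, 0, -0.03, 1, 0, 0, 0, 0, 0, -0.06, 1, 0, 0, 0, 0, 0, -0.1, 1, 0, 0, 0, 0, 0, -0.15, 1, 0, 0, 0, 0, 0, -0.17, 1, 0, 0, 0, 0, 0, -0.17, 1, 0, 0, 0, 0, 0, -0.17, 1]
}}

```text
clock: 24.68
position: [0.4628, -0.4062, 0.1911]
ee_rot: [0.792, 0.571, 0.175, -0.128]
ft_force: [0.2, 0.0, 0.5]
grip_width: 1.0
grasp_force: 0.0
```

Run:
```python
from h import *
import cv2
feel()
a=cv2.cvtColor(viewer.camera("top"),cv2.COLOR_RGB2GRAY).astype(int); b=cv2.cvtColor(cv2.imread("pics/top0.png"),cv2.COLOR_BGR2GRAY).astype(int)
# the present picture against the first: tray walls/bin corners
def shift(x,y,w,h):
    r,_=cv2.phaseCorrelate(b[y:y+h,x:x+w].astype(np.float32),a[y:y+h,x:x+w].astype(np.float32),cv2.createHanningWindow((w,h),cv2.CV_32F)); return np.round(r,2)
print("tray px shift",shift(318,172,75,70),"bin",shift(158,145,92,96),"jar",shift(262,168,36,32),"beaker",shift(250,235,36,34))
print(status.get_obs()["grip_width"])
t=viewer.camera("top"); hsv=cv2.cvtColor(t,cv2.COLOR_RGB2HSV)
g=cv2.cvtColor(t,cv2.COLOR_RGB2GRAY)
n,_,st,c=cv2.connectedComponentsWithStats((g[160:240,165:240]>185).astype(np.uint8)); print([(int(s[4]),(x+[165,160]).round(1).tolist()) for s,x in zip(st[1:],c[1:]) if s[4]>6])
n,_,st,c=cv2.connectedComponentsWithStats((g[205:240,382:425]>200).astype(np.uint8)); print("handle",[(st[i].tolist(),(c[i]+[382,205]).round(1).tolist()) for i in range(1,n) if st[i,4]>20])
n,_,st,c=cv2.connectedComponentsWithStats((b[205:240,382:425]>200).astype(np.uint8)); print("handle0",[(st[i].tolist(),(c[i]+[382,205]).round(1).tolist()) for i in range(1,n) if st[i,4]>20])
```

```text
t 24.68 [ 0.4628 -0.4062  0.1911] bin-frame force on tray [-0.78 -0.02  3.74] torque [-0.4701  0.1624  0.0211] q [ 0.25  0.66  0.9   1.43 -0.8   1.64  0.9 ]
tray px shift [ 0.49 -0.16] bin [ 0.02 -0.03] jar [-0.03  0.04] beaker [ 0.02 -0.07]
0.9972111717290695
[(351, [235.2, 179.3]), (17, [219.6, 182.1]), (18, [221.2, 192.3]), (19, [177.6, 194.5]), (19, [213.6, 200.9])]
handle [([6, 10, 27, 13, 130], [400.7, 220.9])]
handle0 [([6, 11, 26, 12, 122], [400.7, 221.4])]
```

The tray is back within about 2 mm of where it started, the bin and the jar and beaker I checked have not moved, and four caps lie still in the bin. Handing in.

```bash
python3 -c "
from workcell import manip
print(manip.hand_in())"
```

```text
the job is handed in; nothing more can be done
None
```

Job handed in at about 25 s (no verdict was returned): all four vials are in the bin, the empty tray is back upright on its mat and released, and the bin hasn't moved.

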